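Close the drilling jig and bolt its leaf

TASK

Get the drilling jig ready for the drill: press its hinged metal leaf shut over the plywood blank, push the bolt by its knob all the way along the slot so that it runs through the keeper on the leaf, then push the knob over sideways, right down into the side notch, so that the bolt cannot slip back. It is all pushing with the fingertips: lift nothing, neither the leaf nor the blank, and leave the tools lying about undisturbed.

Things in the scene. Friction and masses are not known exactly. Their poses are not given: they have to be found in the camera images.
- jig: Drilling jig screwed to the bench: plywood base 300 x 180 x 18 mm. Origin: centre of its underside, on the bench; x runs along it from the bolt block (near the robot) to the hinge (far end), y left, z up. Bolt block at x = -150 to -24 mm, y = +-60 mm, top 39.5 mm over the bench. Leaf's hinge line along y at x = +125 mm, height 35.5 mm; low hinge block behind it.
- leaf (a joint): Aluminium leaf, 140 mm wide, free edge 145 mm from its hinge. Value: opening in rad, 0 = shut, flat on the nest, top face 39.5 mm over the bench. Starts open at 0.45 to 0.85, free edge towards the robot and raised. Its stiff hinge (0.36 N m) holds it where it is left; 2 to 4 N pressed down on its upper face, well away from the hinge, shut it.
- bolt (a joint): Travel of the bolt along the jig's +x in m: 0 = drawn back (starts at 0 to 0.012), 0.055 = fully shot, at its stop, its 13 mm round-nosed rod through the keeper. About 2.5 N of friction; it stays where it is left. The knob can turn into the notch only within about 3 mm of the stop. With the bolt shot first, the leaf cannot shut.
- bolt_knob (a joint): Turn of the knob about the bolt's axis in rad: 0 = straight up (held so by the slot, with little play), positive towards the jig's right (-y), 1.45 = right down in the notch, at its stop. Light friction (about 1 N at the ball); it stays where it is left.
- knob_ball (a point): Centre of the knob's steel ball, 17 mm in diameter, on a 7 mm neck, 30 mm from the bolt's axis. Upright: 82.5 mm over the bench, at jig y = 0, x = -110 mm plus the bolt's travel. Right down in the notch: about 56 mm over the bench, jig y = -30 mm.
- barrel_mid (a point): Middle of the bolt's steel barrel, on its axis, 52.5 mm over the bench (jig x = -84 mm, y = 0). The barrel lies along jig x on top of the block, 96 mm long, 24 mm across, top of its end collars 65 mm over the bench. Its L-shaped slot runs along the top and at the front (+x) end turns down the right side (-y).
- notch (a point): Middle of the slot's side notch, on the right (-y) wall of the barrel near its front end (jig x = -56 mm, y = -11 mm, 52.5 mm over the bench); 12 mm wide along the bolt for the 7 mm neck of the knob.
- keeper (a point): Steel keeper in the middle of the leaf's free edge, moving with the leaf: centre of its opening (17 mm wide), 131 mm from the hinge line, 13 mm over the leaf's upper face. Keeper 26 mm wide, 18 mm deep, its top 25.5 mm over that face.
- leaf_top (a point): Point on the leaf's upper face in the middle of its width, 85 mm from the hinge line; it moves with the leaf; its z axis is square to the leaf. 50 mm across and 60 mm along the leaf round it is plain plate, good to press on. Four drill bushings (20 mm discs, 3.5 mm high) stand 50 and 100 mm from the hinge line, 36 mm either side of the middle.
- blank: Plywood blank 100 x 96 x 12 mm lying in the nest under the leaf, origin at the centre of its underside (18 mm over the bench, jig x = +45 mm); it stays there.
- screwdriver: Bystander: screwdriver, red ball grip, 34 x 160 x 32 mm, beside the jig at its right; origin at the centre of its underside.
- tape_measure: Bystander: black pocket tape measure 60 x 74 x 28 mm, beside the jig at its left; origin at the centre of its underside.
- c_clamp: Bystander: small blue C-clamp lying on its side, 108 x 78 x 12 mm, left of the jig; origin at the centre of its underside.
- try_square: Bystander: try square 153 x 105 x 15 mm, left of the jig; origin at the centre of its underside.
- sanding_block: Bystander: cork sanding block 96 x 63 x 30 mm, on the left; origin at the centre of its underside.
- flat_file: Bystander: flat file with black handle 295 x 25 x 25 mm, on the right; origin at the centre of its underside.
Mind the look-alikes: they are no part of the job. There is more than one size of the blank; the job needs the larger.

How it is judged:
By the outcome, as a careful person would: the job done as asked, in the order asked, and still so for the second after the job is handed in, with the robot touching nothing.
It also fails if it takes over 58 s, if anything falls off the work surface, if the arm or the gripper's body presses on something with over 40 N, if the wrist force passes 120 N, or if a joint passes its speed limit or range.

ROBOT

A 7-joint arm with a two-finger parallel gripper is mounted at the origin on a cart in front of the work surface, level with it; the furniture and walls round the work are solid. World frame = base frame: x ahead of the robot, y to its left, z up, the work surface at z = 0. Lengths are in m, angles in rad, forces in N, time in s.
With the tool pointing down it reaches from about 0.35 to 0.9 m from the base axis. Payload 7.2 kg.
Tool frame: the origin (TCP) lies between the finger pads; the fingertips stand 17 mm ahead of it and the grasp point (between the pads) lies 2 mm behind it; z points along the fingers, y is the line along which they close (so a half turn about z gives the same grasp; the last joint's range is limited). The gripper opens to 88 mm and grips with 3 to 60 N. Pads are 20 mm wide; open, the fingers measure 115 mm over their backs; the gripper's body (75 mm by 178 mm) begins 61 mm behind the grasp point.
Start: joints at [-1.407, 0.411, -0.013, 1.596, 0.006, 1.134, -0.082], TCP at [0.144, 0.608, 0.24] pointing down, gripper open.
Joint ranges: [-2.95, 2.95], [-0.29, 1.99], [-1.47, 1.44], [0.14, 2.54], [-1.03, 4.17], [0.13, 1.85], [-2.86, 2.86]. Speed limits (rad/s): [2.39, 2.39, 3.01, 3.01, 3.14, 3.14, 3.14].

INTERFACE

Orientations are given as a 3x3 rotation matrix whose columns are the frame's x, y, z axes.
In Python, from plant import manip, gripper_open, clamp, read_state, imaging gives the robot as it stands. Calls block until the motion is done:
- manip.move_to(position, orientation): joint-space move of the TCP to a pose.
- manip.line_to(position, speed=0.15, ori=None): straight line of the TCP; ori=None keeps the orientation; speed is the mean speed in m/s.
- manip.move_joints(angles): joint-space move.
- gripper_open() and clamp(newtons=None): open the fingers fully, or close them until they stop; newtons is the grip in N (None keeps the last).
- manip.wait(seconds).
- manip.solve_ik(position, orientation): joint angles nearest the present ones, or None.
- read_state(): the state.
- imaging.grab_frame(name): name is "side" or "top" or "wrist"; returns a dict with "image" (384x512x3 uint8, blue, green, red), "intrinsics" (3x3 intrinsics, pixels), "position" and "rotation" of the camera in the world. Camera axes: x right, y down, z forward; pixel columns grow to the right and rows downward; lengths in m; the calibration is good to about 2 mm. A picture is of the moment at which its call begins. There is no depth.
A pose or a line that the arm cannot do raises manip.MotionError and nothing moves.
- manip.job_done(): hands the job in; it is judged then, once.
The state is a dict: "time_s": time; "joint_pos": joint angles; "dq": joint speeds; "effort": joint torques, N m; "position": TCP position; "tool_rot": TCP orientation; "force": force on the tool from outside, world axes, zero at the start; "ft_torque": the same for the moment, N m; "finger_gap": finger opening in m; "gripper_force": force on a finger pad.
Only numpy, scipy, OpenCV 4.12 (cv2) and the standard library are available. Lean on these libraries where they do the work, as an engineer would, in place of code of your own. Each camera call takes 0.05 s, during which the arm holds its last target. There are 200 camera calls.

## Working session

There is one attempt and no reset: what is moved stays moved. The work goes in short steps, each a Python script; the robot and the scene stay as the last script left them, time stands still between calls to the robot, and variables do not carry over. Pictures are saved under pics/ and viewed, at most 10 in all, crops included, and the job is handed in when it is done.

```bash
mkdir -p pics; ls; python3 - <<'E'
from plant import manip, read_state, imaging
import cv2,numpy as np
for n in("top","side"):
    f=imaging.grab_frame(n); cv2.imwrite(f"pics/{n}0.png",cv2.resize(f["image"],None,fx=1.5,fy=1.5,interpolation=cv2.INTER_CUBIC)); print(n,f["intrinsics"].round(1).tolist(),f["position"],np.round(f["rotation"],3).tolist())
s=read_state();print(s["time_s"],s["finger_gap"],s["tool_rot"])
E
```

```text
pics
top [[425.9, 0.0, 243.5], [0.0, 425.9, 194.3], [0.0, 0.0, 1.0]] [0.42007799 0.01210313 1.42810993] [[0.024, -0.996, 0.088], [-1.0, -0.025, -0.01], [0.012, -0.088, -0.996]]
side [[453.8, 0.0, 246.4], [0.0, 453.8, 194.2], [0.0, 0.0, 1.0]] [ 0.18221973 -1.29245307  0.91039454] [[0.964, -0.131, 0.231], [-0.265, -0.503, 0.823], [0.008, -0.855, -0.519]]
0.1 0.08772298129850983 [[-9.73256509e-01  2.29720947e-01 -2.31590201e-04]
 [ 2.29721044e-01  9.73255515e-01 -1.39466367e-03]
 [-9.49870173e-05 -1.41056664e-03 -9.99999001e-01]]
```

View pics/top0.png

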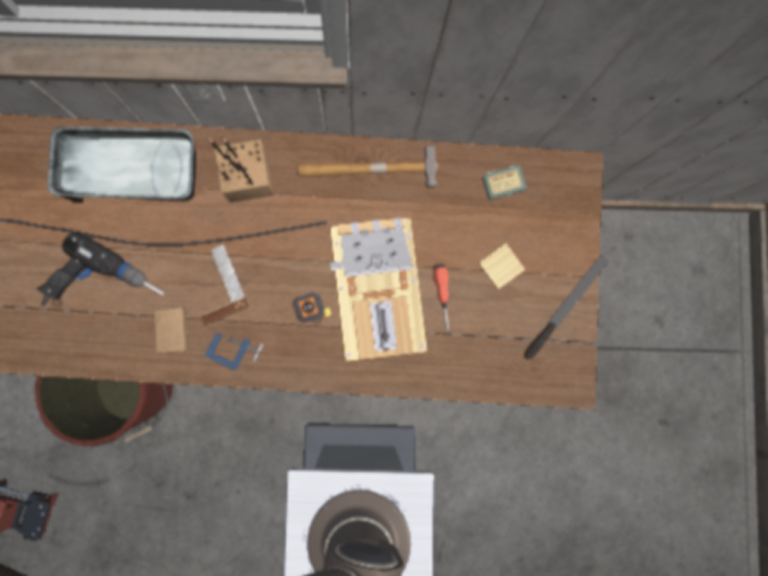

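View pics/side0.png

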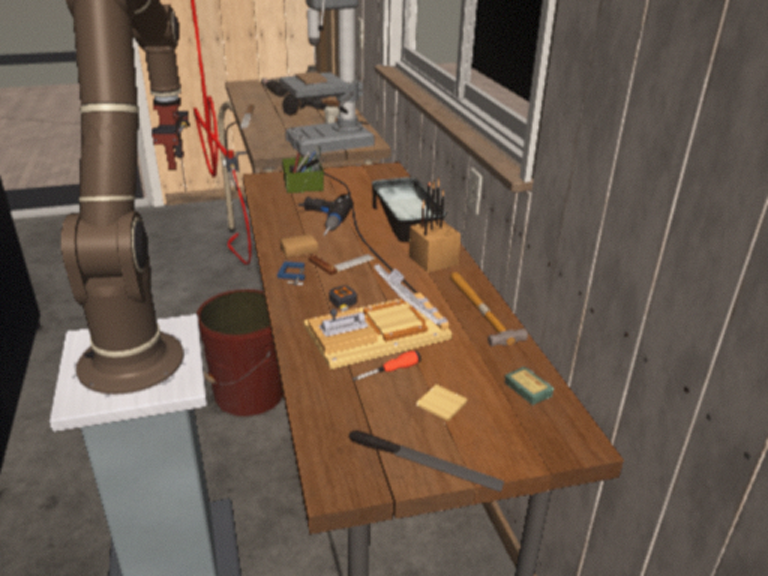

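The top view shows the jig at about (380,290). Its base corners are near (346,359), (426,351), (410,219) and (331,226), the barrel at (383,325), and the leaf raised at (375,250). The one look-alike is a small plywood blank lying loose at (502,265). The larger blank is the one already in the nest, seen from the side at (398,320), and there is only one bolt, leaf and jig. Next I fit the jig from its mask, then take a close wrist view.

```bash
cat > h.py <<'E'
import numpy as np,cv2
from plant import manip, gripper_open, clamp, read_state, imaging
def ray(f,u,v):
    d=np.asarray(f["rotation"])@np.linalg.inv(f["intrinsics"])@np.array([u,v,1.]); return np.asarray(f["position"]),d
def onz(f,u,v,z):
    o,d=ray(f,u,v); return o+d*(z-o[2])/d[2]
def proj(f,p):
    q=np.asarray(f["intrinsics"])@np.asarray(f["rotation"]).T@(np.asarray(p)-f["position"]); return q[:2]/q[2]
def down(yaw): # tool z down, tool y (closing) at yaw from world x
    y=np.array([np.cos(yaw),np.sin(yaw),0]); z=np.array([0,0,-1.]); return np.c_[np.cross(y,z),y,z]
E
python3 - <<'E'
from h import *
f=imaging.grab_frame("top"); im=f["image"]
hsv=cv2.cvtColor(im,cv2.COLOR_BGR2HSV)
roi=np.zeros(im.shape[:2],np.uint8); roi[138:248,212:290]=255
m=cv2.inRange(hsv,(15,50,150),(35,255,255))&roi
m=cv2.morphologyEx(m,cv2.MORPH_OPEN,np.ones((2,2)))
pts=cv2.findNonZero(m)
r=cv2.minAreaRect(pts); b=cv2.boxPoints(r); print(b.round(1).tolist())
P=np.array([onz(f,*c,.018) for c in b]); print(P.round(4).tolist(),[round(np.linalg.norm(P[i]-P[i-1]),3) for i in range(4)])
print("man",[onz(f,u/1.5,v/1.5,.018).round(3).tolist() for u,v in((346,359),(426,351),(410,219),(331,226))])
print(P.mean(0))
c=im[135:250,205:295].copy()
cv2.imwrite("pics/crop.png",cv2.resize(c,None,fx=5,fy=5,interpolation=cv2.INTER_CUBIC))
E
```

```text
[[209.89999389648438, 152.0], [275.3999938964844, 144.3000030517578], [286.1000061035156, 235.60000610351562], [220.6999969482422, 243.3000030517578]]
[[0.6838, 0.1136, 0.018], [0.7157, -0.1053, 0.018], [0.411, -0.146, 0.018], [0.3808, 0.0691, 0.018]] [np.float64(0.306), np.float64(0.221), np.float64(0.307), np.float64(0.217)]
man [[0.395, 0.037, 0.018], [0.416, -0.139, 0.018], [0.71, -0.098, 0.018], [0.689, 0.078, 0.018]]
[ 0.54784805 -0.01713359  0.018     ]
```

View pics/crop.png

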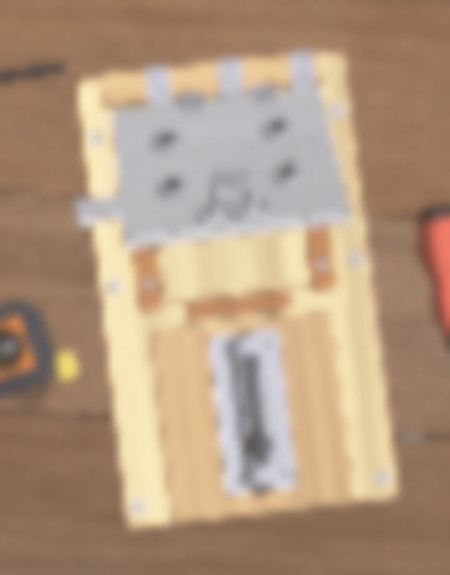

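Zooming in shows the base corners at crop pixels (132,527), (398,495), (345,52) and (80,85). The barrel is at (255,410), the ball near (258,445) and the leaf's free edge at y≈240, with a small tab at (95,208). The corners give a jig centre of about (0.553,-0.031), yaw 0.138 and sides 297 x 177 mm, which match the given size. Moving over it for a wrist view.

```bash
cat >> h.py <<'E'
C=np.array([.5525,-.0305]); YAW=.138
def J(x,y,z):
    c,s=np.cos(YAW),np.sin(YAW); return np.array([C[0]+c*x-s*y,C[1]+s*x+c*y,z])
E
python3 - <<'E'
from h import *
for yaw in (YAW,YAW+np.pi/2,YAW-np.pi/2,YAW+np.pi):
    print(yaw,[None if (q:=manip.solve_ik(J(*p),down(yaw))) is None else q[-1].round(2) for p in ((-.1,0,.33),(-.14,0,.09),(.06,0,.15))])
clamp(20)
q=[y for y in (YAW+np.pi/2,YAW-np.pi/2) if manip.solve_ik(J(-.1,0,.33),down(y)) is not None]
manip.move_to(J(-.1,0,.33),down(q[0]))
f=imaging.grab_frame("wrist"); cv2.imwrite("pics/w1.png",cv2.resize(f["image"],None,fx=1.5,fy=1.5))
s=read_state(); print(s["time_s"],s["position"],s["finger_gap"],s["force"],f["position"],np.round(f["rotation"],3).tolist(),f["intrinsics"].tolist())
for n,p in dict(ballback=(-.11,0,.0825),barrel=(-.084,0,.0525),cornNL=(-.15,.09,.018),cornNR=(-.15,-.09,.018),hinge=(.125,0,.0355)).items(): print(n,proj(f,J(*p))*1.5)
E
```

```text
0.138 [np.float64(0.16), np.float64(0.71), np.float64(0.47)]
1.7087963267948965 [np.float64(1.73), np.float64(2.03), np.float64(1.96)]
-1.4327963267948967 [np.float64(-1.41), np.float64(-0.77), np.float64(-1.02)]
3.279592653589793 [None, np.float64(-2.12), np.float64(-2.3)]
4.1167 [ 0.45362993 -0.04353141  0.32991921] 0.0005348911753170621 [ 0.4898977  -0.22270079  0.62628727] [ 0.38084414 -0.05372369  0.47652082] [[-0.138, 0.954, 0.267], [0.99, 0.133, 0.037], [-0.001, 0.27, -0.963]] [[278.06857659157197, 0.0, 261.27208234177715], [0.0, 278.06857659157197, 194.48904673474152], [0.0, 0.0, 1.0]]
ballback [391.4969639  243.97432339]
barrel [391.53788407 264.28662369]
cornNL [475.43923029 197.40789139]
cornNR [307.77517344 197.32383418]
hinge [391.521073  430.6421232]
```

View pics/w1.png

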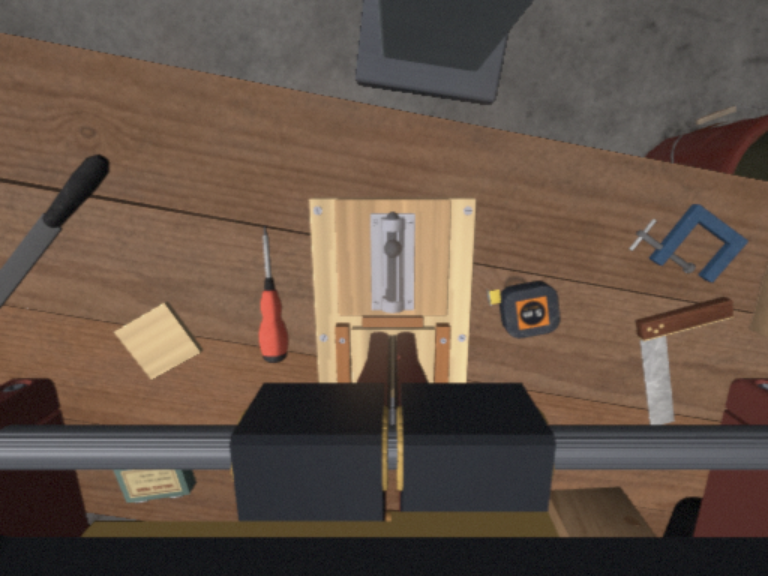

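The wrist view shows the near corners at (309,200) and (475,200), within about 2.5 mm of the prediction, so I shift along x by +2.5 mm. The ball at (393,248) is on the centreline, giving a bolt travel of about 2 mm. The closed fingers are in the foreground. Now pressing the leaf.

```bash
cat >> h.py <<'E'
C=C+.0025*np.array([np.cos(YAW),np.sin(YAW)])
def F(): return np.array(read_state()["force"])
def push(a,b,n,lim,f0,speed=.08):
    """step along the jig-frame line a->b until the force change passes lim"""
    for t in np.linspace(0,1,n+1)[1:]:
        p=np.array(a)+t*(np.array(b)-a); manip.line_to(J(*p),speed)
        d=F()-f0; print(p.round(4),d.round(1))
        if np.linalg.norm(d)>lim: break
    return p
E
python3 - <<'E'
from h import *
manip.line_to(J(.06,0,.20),.2)
manip.wait(.2); f0=F(); print(f0)
p=push((.06,0,.2),(.06,0,.0530),14,14,f0)
print(read_state()["position"],read_state()["time_s"])
manip.line_to(J(.06,0,.2),.2)
manip.line_to(J(-.135,0,.2),.2)
f=imaging.grab_frame("side"); 
cv2.imwrite("pics/s1.png",cv2.resize(f["image"][180:260,190:310],None,fx=5,fy=5,interpolation=cv2.INTER_CUBIC))
for n,p in dict(keeper=(-.006,0,.0525),FL=(-.02,.07,.0395),FR=(-.02,-.07,.0395)).items(): print(n,(proj(f,J(*p))-[190,180])*5)
print(read_state()["time_s"],F())
E
```

```text
[ 0.78480818  0.24690415 -0.56760341]
[0.06   0.     0.1895] [-0.2 -0.7  0.8]
[0.06  0.    0.179] [-0.6 -0.1  1.3]
[0.06   0.     0.1685] [-1.5 -0.1  1. ]
[0.06  0.    0.158] [-0.7 -0.1  0.1]
[0.06   0.     0.1475] [-0.4 -0.4  0.3]
[0.06  0.    0.137] [-0.8  0.3  1.2]
[0.06   0.     0.1265] [-0.6  0.2  0.8]
[0.06  0.    0.116] [-1.3 -0.1  1.2]
[0.06   0.     0.1055] [-0.5 -0.6  0. ]
[0.06  0.    0.095] [-0.3 -1.2  0.9]
[0.06   0.     0.0845] [-0.9 -0.2  0.1]
[0.06  0.    0.074] [-0.   0.  -0.1]
[0.06   0.     0.0635] [-0.9 -0.   0.9]
[0.06  0.    0.053] [-10.2  -0.   32.8]
[ 0.6155283  -0.02217276  0.05655803] 9.475
keeper [299.08002439 145.04703043]
FL [241.72557291 114.9555999 ]
FR [321.70055818 218.72871254]
11.5333 [0.25454952 0.39588627 0.14357246]
```

View pics/s1.png

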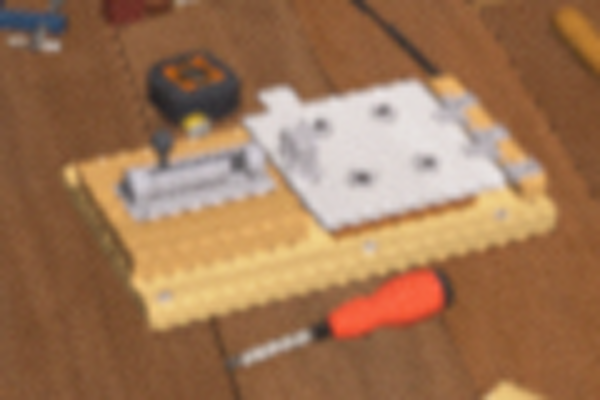

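The leaf is flat (TCP stopped at 0.0566, so the tip is at 39.6 mm; corners seen at (245,120) and (330,230), near the prediction). The knob stands upright at (162,145). Now shooting the bolt.

```bash
python3 - <<'E'
from h import *
manip.line_to(J(-.152,0,.2),.15)
manip.line_to(J(-.152,0,.088),.12); manip.wait(.2); f0=F()
p=push((-.152,0,.088),(-.09,0,.088),6,12,f0,.06)
if p[0]>-.0901: p=push(p,(-.060,0,.088),15,14,f0,.04)
print(read_state()["position"],read_state()["time_s"])
s=read_state()["position"]; d=np.array(s[:2])-C; print("jig x",d@[np.cos(YAW),np.sin(YAW)],"y",d@[-np.sin(YAW),np.cos(YAW)])
E
```

```text
[-0.1417  0.      0.088 ] [-1.3 -0.9  0.6]
[-0.1313  0.      0.088 ] [ 0.1 -0.5  0.8]
[-0.121  0.     0.088] [-0.3 -0.4 -0.7]
[-0.1107  0.      0.088 ] [ 0.8 -0.1 -0.2]
[-0.1003  0.      0.088 ] [-1.7  0.  -0. ]
[-0.09   0.     0.088] [-0.3  0.5  0.2]
[-0.088  0.     0.088] [-1.6  0.1  0.8]
[-0.086  0.     0.088] [-2.2  1.1  1.4]
[-0.084  0.     0.088] [-2.   0.2 -0. ]
[-0.082  0.     0.088] [-1.6  0.1  0.4]
[-0.08   0.     0.088] [-2.   0.1  1.1]
[-0.078  0.     0.088] [-3.   0.4  0.2]
[-0.076  0.     0.088] [-5.3 -1.5  1.9]
[-0.074  0.     0.088] [-9.8 -2.1  7.3]
[-0.072  0.     0.088] [-13.6  -2.3   8.6]
[ 0.47998794 -0.0402796   0.08727286] 17.2833
jig x -0.07566800057332312 y 0.0002883079500615076
```

```bash
python3 - <<'E'
from h import *
manip.line_to(J(-.085,0,.088),.1); manip.line_to(J(-.085,0,.15),.15)
manip.line_to(J(-.105,.04,.2),.15)
f=imaging.grab_frame("side"); a=cv2.resize(f["image"][195:245,205:285],None,fx=6,fy=6,interpolation=cv2.INTER_CUBIC)
for n,p in dict(ball=(-.055,0,.0825),keeper=(-.006,0,.0525)).items(): print(n,(proj(f,J(*p))-[205,195])*6)
w=imaging.grab_frame("wrist"); b=cv2.resize(w["image"][60:260,150:360],None,fx=1.5,fy=1.5)
print("wball",(proj(w,J(-.055,0,.0825))-[150,60])*1.5)
h=np.zeros((300,480+315,3),np.uint8); h[:,:480]=a; h[:,480:]=b; cv2.imwrite("pics/c2.png",h); print(read_state()["time_s"])
E
```

```text
ball [189.98212088  57.73384815]
keeper [268.89602927  84.05643652]
wball [109.52105893 271.81031977]
18.8333
```

View pics/c2.png

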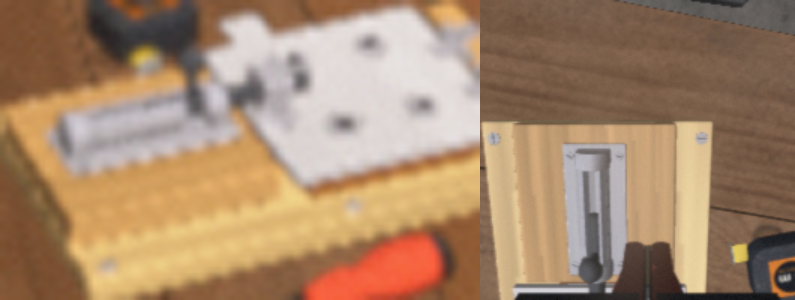

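The ball is seen at wrist-crop (110,270), where 55 mm of travel was predicted at (109.5,272), and the rod passes through the keeper at (285,80). Now pushing the knob sideways.

```bash
python3 - <<'E'
from h import *
manip.line_to(J(-.056,.05,.15),.15); manip.line_to(J(-.056,.05,.0865),.12); manip.wait(.2); f0=F()
p=push((-.056,.05,.0865),(-.056,.018,.0865),3,10,f0,.06)
p=push(p,(-.056,-.012,.0865),10,10,f0,.05)
print(read_state()["position"],read_state()["time_s"])
manip.line_to(J(p[0],p[1]+.006,.0865),.1)
manip.line_to(J(-.056,p[1]+.006,.115),.12); manip.line_to(J(-.056,-.033,.115),.12); manip.wait(.2); f0=F()
p=push((-.056,-.033,.115),(-.056,-.033,.0785),12,12,f0,.05)
print(read_state()["position"],read_state()["time_s"])
E
```

```text
[-0.056   0.0393  0.0865] [-0.1  0.2 -0. ]
[-0.056   0.0287  0.0865] [-1.2 -0.3 -0.7]
[-0.056   0.018   0.0865] [-0.7 -1.4  0.3]
[-0.056   0.015   0.0865] [-0.2 -0.7  0.3]
[-0.056   0.012   0.0865] [-1.2 -0.6 -1.6]
[-0.056   0.009   0.0865] [-0.4 -1.1 -0. ]
[-0.056   0.006   0.0865] [-0.5 -1.2 -0.4]
[-0.056   0.003   0.0865] [-1.2 -0.7 -0. ]
[-0.056  -0.      0.0865] [-0.8 -0.5 -0.5]
[-0.056  -0.003   0.0865] [-0.5  0.4 -1. ]
[-0.056  -0.006   0.0865] [-1.9  0.7 -0.4]
[-0.056  -0.009   0.0865] [-0.6 -0.5 -1. ]
[-0.056  -0.012   0.0865] [-1.2 -0.4  0.6]
[ 0.50138326 -0.05027992  0.08663105] 23.8083
[-0.056 -0.033  0.112] [0.3 1.6 0.3]
[-0.056  -0.033   0.1089] [-1.9  0.5  0.5]
[-0.056  -0.033   0.1059] [-0.5 -0.8  0.1]
[-0.056  -0.033   0.1028] [-0.6  0.1 -0.5]
[-0.056  -0.033   0.0998] [-0.1  1.9 -0.5]
[-0.056  -0.033   0.0968] [-0.9  0.1  0.5]
[-0.056  -0.033   0.0937] [-0.8  0.4 -0.3]
[-0.056  -0.033   0.0907] [ 0.1  0.2 -0.5]
[-0.056  -0.033   0.0876] [-0.3 -0.9  0.7]
[-0.056  -0.033   0.0846] [-0.4  0.1  0.7]
[-0.056  -0.033   0.0815] [-0.1 -0.   1.2]
[-0.056  -0.033   0.0785] [-5.2  1.6 18.5]
[ 0.50457704 -0.07067241  0.07966622] 28.025
```

```bash
python3 - <<'E'
from h import *
manip.line_to(J(-.056,-.033,.15),.12); manip.line_to(J(-.085,.03,.25),.2)
f=imaging.grab_frame("side"); a=cv2.resize(f["image"][195:245,205:285],None,fx=6,fy=6,interpolation=cv2.INTER_CUBIC)
for n,p in dict(ball=(-.055,-.03,.056),keeper=(-.006,0,.0525)).items(): print(n,(proj(f,J(*p))-[205,195])*6)
w=imaging.grab_frame("wrist"); b=cv2.resize(w["image"][60:260,150:360],None,fx=1.5,fy=1.5)
print("wball",(proj(w,J(-.055,-.03,.056))-[150,60])*1.5)
h=np.zeros((300,480+315,3),np.uint8); h[:,:480]=a; h[:,480:]=b; cv2.imwrite("pics/c3.png",h); print(read_state()["time_s"])
E
```

```text
ball [210.37417867 124.22410934]
keeper [268.89602927  84.05643652]
wball [ 97.29342177 211.99954983]
29.625
```

View pics/c3.png

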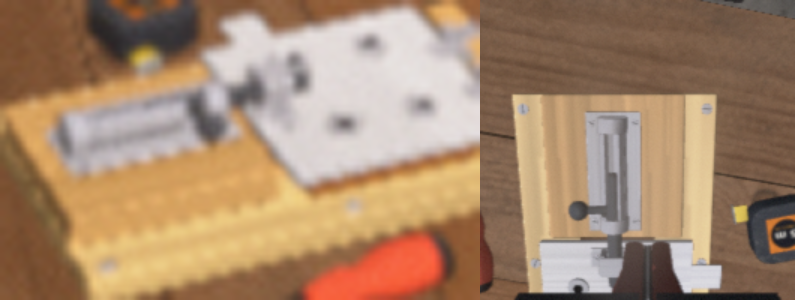

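The ball is at wrist-crop (98,210) and side (210,122), against predictions for fully down of (97,212) and (210,124). The leaf is shut, the rod is through the keeper, and the neighbouring tools in view are unmoved. Handing in.

```bash
python3 -c "
from h import *
print(manip.job_done())"
```

```text
the job is handed in; nothing more can be done
None
```

The jig is ready and handed in at about 30 s: leaf shut, bolt fully shot through the keeper, and knob down in the side notch, confirmed in the last side and wrist pictures.

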